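# Find the trial slot that takes the feeler and lock the fence to it

### The job

Three trial slots are cut in the birch front panel, and only one is wide enough all the way down for the wooden-handled feeler; the other two pinch. Try the feeler gently in the slots until you find the one that takes it right to the bottom, without forcing it where it jams, and leave it standing there. Then slide the black fence along its rail until it just touches the feeler blade, and press the fence's cam lever down flat to lock it; leave the other things on the bench where they are.

Things in the scene. Friction and masses are not known exactly. Their poses are not given: they have to be found in the camera images.
- feeler_grip (a point): centre of the feeler's wooden handle. The feeler stands upright in its pine stand, blade down: handle 16 mm thick (its own y), 32 mm wide (x), 70 mm tall (z, along the feeler); its centre is 83 mm above the blade's tip. About 130 g; it may lean up to 4 degrees in the stand
- feeler_tip (a point): middle of the bottom end of the feeler's steel blade: 8 mm thick (its y), 36 mm wide (x), 48 mm bare below the handle, its end bevelled 2 mm at 45 degrees on both faces, so the nose is 4 mm thick; z up along the feeler
- feeler: the whole feeler; its origin is the tip of the blade
- stand: the pine block in which the feeler starts, fixed to the bench: 75 x 130 x 40 mm; origin at the centre of its underside. Its one slot, at the centre, 41 mm (x) by 9.6 mm (y), is 30 mm deep, its floor 10 mm above the bench
- slot_a (a point): centre of the mouth of the trial slot nearest the fence's start, at the panel's top face, 33 mm above the bench; 60 mm long (its own x), 9.4 mm wide at the mouth (its y, the rail's direction), 24 mm deep to the sled; z up. Two of the three slots, different every time, narrow to 5 mm from 10 mm below the mouth and stop the blade 10 to 13 mm down
- slot_b (a point): the same for the middle slot, 60 mm farther along the panel (towards the slots' own -y)
- slot_c (a point): the same for the last slot, another 60 mm on
- jig: fixed jig: a plywood sled 250 x 470 x 9 mm with an aluminium T-slot rail (40 mm wide, top 31 mm above the bench, along the jig's y, 85 mm from the centre towards the robot), and the birch front panel 160 x 260 x 24 mm (top 33 mm above the bench) held by two wooden cleats; origin: centre of the sled's underside, x away from the robot
- fence: black plastic fence on the rail; slides along the jig's y (towards -y to the slots) with about 3 N of drag and stays put. Its block is 56 x 60 x 30 mm, from 31 to 61 mm above the bench; a flat arm 14 mm thick and 15 mm high reaches over the panel (from 34 to 49 mm above the bench) and meets the bare blade under the feeler's handle. Origin: over the rail's middle, at the block's face to the slots
- fence_face (a point): point on the face of the fence's arm that looks to the slots (jig -y), 41.5 mm above the bench, in line with the middle of the slots' length
- fence_back (a point): centre of the flat back of the fence's block, on the side away from the slots (jig +y), 46 mm above the bench; push here
- cam (a joint): cam lever on top of the fence block, in rad: 0 flat (locked), 0.45 to 0.75 raised (loose) at the start. It turns about a pin parallel to the rail at the robot's side of the block, 72 mm above the bench; 22 mm wide, it points to jig +x, is stiff (about 5 N at mid length) and stays where it is left
- cam_tip (a point): top of the thumb end of the cam lever, 64 mm from its pin; 78 mm above the bench when the lever is flat. It goes down on an arc about the pin
- battery: silver drill battery, 75 x 112 x 68 mm, bystander; origin at its underside, as for all below
- hinge: blue enamel butt hinge lying open, 52 x 60 x 8 mm, bystander
- chimney: knotty pine chimney block, 66 x 66 x 97 mm, bystander
- driver: screwdriver lying down, bystander
- glue: white glue bottle, 52 mm across, 160 mm high, bystander
- tape: tape measure, 65 x 35 x 64 mm, bystander
- sander: cork sanding block, 65 x 110 x 30 mm, bystander
Things that resemble listed ones, but are neither listed nor needed, are in the scene too. Of the things that look like the feeler, the middle-sized one is meant.

How it is judged:
On the way, in this order (a step that is already met when the one before it is completed fails the run):
1. the feeler blade is at the bottom of a trial slot (at least 20 mm deep) (((z of feeler_tip in the frame of slot_a below -0.02 m and y of feeler_tip in the frame of slot_a between -0.006 and 0.006 m and x of feeler_tip in the frame of slot_a between -0.02 and 0.02 m) or (z of feeler_tip in the frame of slot_b below -0.02 m and y of feeler_tip in the frame of slot_b between -0.006 and 0.006 m and x of feeler_tip in the frame of slot_b between -0.02 and 0.02 m) or (z of feeler_tip in the frame of slot_c below -0.02 m and y of feeler_tip in the frame of slot_c between -0.006 and 0.006 m and x of feeler_tip in the frame of slot_c between -0.02 and 0.02 m))), for 0.2 s.
2. the fence has been slid up to the blade standing in that slot (((z of feeler_tip in the frame of slot_a below -0.02 m and y of feeler_tip in the frame of slot_a between -0.006 and 0.006 m and x of feeler_tip in the frame of slot_a between -0.02 and 0.02 m and y of fence_face in the frame of slot_a between 0 and 0.0065 m) or (z of feeler_tip in the frame of slot_b below -0.02 m and y of feeler_tip in the frame of slot_b between -0.006 and 0.006 m and x of feeler_tip in the frame of slot_b between -0.02 and 0.02 m and y of fence_face in the frame of slot_b between 0 and 0.0065 m) or (z of feeler_tip in the frame of slot_c below -0.02 m and y of feeler_tip in the frame of slot_c between -0.006 and 0.006 m and x of feeler_tip in the frame of slot_c between -0.02 and 0.02 m and y of fence_face in the frame of slot_c between 0 and 0.0065 m))), for 0.2 s.
3. the cam lever is pressed down flat (value of joint cam below 0.12 rad), for 0.1 s.
At the end, for the whole second after the job is handed in: The feeler stands still, within 8 degrees of upright, at least 20 mm down in one of the three slots (only the clear one allows it); the fence's face is at the blade (not more than about 2 mm from it) and the cam lever is flat (within 0.12 rad) (((z of feeler_tip in the frame of slot_a below -0.02 m and y of feeler_tip in the frame of slot_a between -0.006 and 0.006 m and x of feeler_tip in the frame of slot_a between -0.02 and 0.02 m and y of fence_face in the frame of slot_a between 0 and 0.0065 m) or (z of feeler_tip in the frame of slot_b below -0.02 m and y of feeler_tip in the frame of slot_b between -0.006 and 0.006 m and x of feeler_tip in the frame of slot_b between -0.02 and 0.02 m and y of fence_face in the frame of slot_b between 0 and 0.0065 m) or (z of feeler_tip in the frame of slot_c below -0.02 m and y of feeler_tip in the frame of slot_c between -0.006 and 0.006 m and x of feeler_tip in the frame of slot_c between -0.02 and 0.02 m and y of fence_face in the frame of slot_c between 0 and 0.0065 m)) and value of joint cam below 0.12 rad and angle between feeler's own z axis and vertical below 0.14 rad and linear speed of feeler below 0.01 m/s); the robot touches nothing.
It fails at once if the feeler is forced: summed over its contacts, more than 40 N where a slot pinches it, or more than 50 N between it and the jig, panel or fence (some 20 N of push) (contact force between feeler and jig above 50 N or contact force between feeler and slot_wall_1 above 40 N or contact force between feeler and slot_wall_2 above 40 N or contact force between feeler and slot_wall_3 above 40 N).
It fails at once if a bystander is disturbed (moved by more than 20 mm, the screwdriver 30 mm) (distance of any of battery, hinge, chimney, glue, tape, sander from where it was at the start of the episode above 0.02 m or distance of driver from where it was at the start of the episode above 0.03 m).
It also fails if it takes over 69 s, if anything falls off the work surface, if the arm or the gripper's body presses on something with over 40 N, if the wrist force passes 120 N, or if a joint passes its speed limit or range.

### The arm

A 6-joint arm with a two-finger parallel gripper is mounted at the origin on the work surface. World frame = base frame: x ahead of the robot, y to its left, z up, the work surface at z = 0. Lengths are in m, angles in rad, forces in N, time in s.
With the tool pointing down it reaches from about 0.425 to 0.95 m from the base axis. Payload 14.7 kg.
Tool frame: the origin (TCP) lies on the centre line of the jaws, within the pads' length; the fingertips stand 17 mm ahead of it and the grasp point (between the pads) lies 2 mm behind it (robot.tip_extent is the distance from the TCP to the fingertips, in m); z points along the fingers, y is the direction in which the jaws open and shut (so a half turn about z gives the same grasp; the last joint's range is limited). The gripper opens to 85 mm and grips with 20 to 120 N. Pads are 22 mm wide; open, the fingers measure 114 mm over their backs; the gripper's body (76 mm by 85 mm) begins 54 mm behind the grasp point. The pads swing forward as they close: fully open they stand 13 mm farther back than shut.
Start: joints at [1.296, 0.48, 1.596, -0, 1.065, -0.047], TCP at [0.147, 0.633, 0.248] pointing down, gripper open.
Joint ranges: [-2.75, 2.75], [-0.82, 2.05], [0.23, 2.67], [-1.56, 4.7], [0.09, 2.69], [-2.92, 2.92]. Speed limits (rad/s): [1.89, 1.89, 2.39, 3.01, 3.01, 3.01].

### API

Orientations are given as a unit quaternion [x, y, z, w].
In Python, from workcell import robot, imaging, order gives the robot as it stands.
- The arm moves only by the tool move_arm, never from a script. Its argument "steps" is a list of rows, each a list of 4 numbers: the shift along the tool's x, y, z in cm, then the turn about the tool's z in degrees. A call has 1 to 5 rows; each row shifts and turns the commanded pose from where the row before left it, along the tool's axes as they then stand; what a row does not reach is not made up. A row lasts 1/12 s, in which the tool goes at most 41.7 mm and 7.16 degrees, less where a joint would pass 70% of its speed; a pose out of reach is approached as far as the arm can. A call with a gripper value outside its range is refused whole. "jaw" is the gripper command: -1 is shut, 1 is fully open, values between are in proportion, set as the call begins (left out, the last holds). The fingers move at their own pace and stop on an object; "newtons" is the grip in N (left out, the last holds). Time passes only in rows, so rows that do not move let the fingers close. It gives the time, the measured TCP pose, the force and the opening at its end, in the units of the state.
- robot.get_state(): the state, without advancing time (a new reading comes with each control period).
- imaging.capture(name): name is "scene" or "top" or "wrist"; returns a dict with "pixels" (400x640x3 uint8, blue, green, red), "vertical_fov" (degrees; the focal length in pixels is half the picture's height over the tangent of half this angle, whatever the lens; pixels are square), "cx", "cy" (the principal point, pixels), "pose" (4x4, takes a point from camera to world coordinates); the wrist camera has in their place "tool_from_camera" (4x4, takes a point from camera to tool coordinates, whose origin is the TCP and whose axes are the flange's). Camera axes: x right, y up, looking along -z (the intrinsics and any distortion apply to the point x, -y, -z); pixel columns grow to the right and rows downward; lengths in m; the calibration is good to about 2 mm. A picture is of the moment at which its call begins: read the wrist's pose just before it. There is no depth.
- order.job_done(): hands the job in, once; it reports no verdict.
Trained networks look in a picture, given as the dict that the camera call returned (one of the last four; its "shot" number tells which), for a name from the list of things; names that differ only in an ending like _2 or _b are one class to them, and where a whole thing is asked for, a point or a joint stands for the part that bears it (a point fixed in the world has none). Each returns a list of dicts, best first, with "p" (0 to 1); they miss things now and then, are a little off and sometimes report something else, mostly with a low value. They report only what shows in the picture. A call takes as long as a camera call. They do not tell look-alikes from the thing itself.
- imaging.spot_in(picture, name): "pixel" ([column, row] in pixels, amid what is visible of it).
The state is a dict: "time_s": time; "joint_pos": joint angles; "qvel": joint speeds; "tau": joint torques, N m; "tcp_pos": TCP position; "eef_rot": TCP orientation; "ft_force": force on the tool from outside, world axes, zero at the start; "torque": the same for the moment, N m; "gripper_width": opening from 0.0 (shut) to 1.0 (fully open).
Only numpy, scipy, OpenCV 4.12 (cv2) and the standard library are available. Lean on these libraries where they do the work, as an engineer would, in place of code of your own. Each camera call takes 0.05 s, during which the arm holds its last target. There are 200 camera calls.

## Working session

There is one attempt and no reset: what is moved stays moved. The work goes in short steps, Python scripts to look and compute and a tool call to move; the robot and the scene stay as the last step left them, time stands still between calls to the robot, and variables do not carry over. Pictures are saved under pics/ and viewed, about 8 in all and at most 12, crops included, and the job is handed in when it is done.

Besides the shell and the picture viewer there is one more tool, called after "Emit:" in YAML: its name, and indented under it one key for each argument. move_arm: Moves the arm, as the interface text tells. Its arguments: {"type":"object","properties":{"steps":{"type":"array","items":{"type":"array","items":{"type":"number"}}},"jaw":{"type":"number"},"newtons":{"type":"number"}},"required":["steps"]}

```bash
mkdir -p pics; ls
cat > h.py <<'E'
from workcell import robot, imaging, order
import numpy as np, cv2
from scipy.spatial.transform import Rotation as R
def K(p):
    f=200/np.tan(np.radians(p["vertical_fov"])/2); return f,p["cx"],p["cy"]
def pose(p,st=None):
    if "pose" in p: return np.array(p["pose"])
    T=np.eye(4);T[:3,:3]=R.from_quat(st["eef_rot"]).as_matrix();T[:3,3]=st["tcp_pos"]
    return T@np.array(p["tool_from_camera"])
def ray(p,px,T):
    f,cx,cy=K(p); d=T[:3,:3]@np.array([(px[0]-cx)/f,-(px[1]-cy)/f,-1]); return T[:3,3],d
def at(p,px,z,T):
    o,d=ray(p,px,T); return o+d*(z-o[2])/d[2]
def proj(p,X,T):
    f,cx,cy=K(p); q=T[:3,:3].T@(np.array(X)-T[:3,3]); return np.array([cx-f*q[0]/q[2],cy+f*q[1]/q[2]])
E
python3 - <<'E'
from h import *
s=robot.get_state();print({k:np.round(v,3) for k,v in s.items()},robot.tip_extent)
for n in ["scene","top"]:
    p=imaging.capture(n);print(n,[k for k in p],p["vertical_fov"],p["cx"],p["cy"],np.round(p["pose"],3).tolist())
    cv2.imwrite(f"pics/{n}0.png",p["pixels"])
    for k in ["feeler_grip","feeler_tip","stand","slot_a","jig","fence","fence_face","fence_back","cam_tip"]:
        print(k,[(np.round(d["pixel"]).tolist(),round(d["p"],2)) for d in imaging.spot_in(p,k)][:5])
E
```

```text
pics
{'time_s': np.float64(0.0), 'joint_pos': array([ 1.296,  0.481,  1.597, -0.   ,  1.065, -0.047]), 'qvel': array([ 0.   , -0.001,  0.001, -0.001,  0.   , -0.002]), 'tau': array([ 5.0000e-03, -9.5065e+01, -4.3019e+01,  0.0000e+00,  1.2000e-02,
        0.0000e+00]), 'tcp_pos': array([0.147, 0.633, 0.248]), 'eef_rot': array([ 0.114,  0.994, -0.001, -0.   ]), 'ft_force': array([-0.429,  0.022,  0.816]), 'torque': array([-0.011,  0.023, -0.007]), 'gripper_width': np.float64(1.001)} 0.017
scene ['pixels', 'vertical_fov', 'cx', 'cy', 'pose', 'shot'] 55.93183274451457 314.5449767959706 199.25316269195162 [[-0.565, -0.708, 0.423, 1.008], [0.825, -0.48, 0.298, 0.294], [-0.008, 0.517, 0.856, 0.96], [0.0, 0.0, 0.0, 1.0]]
feeler_grip [([260.0, 130.0], 0.71), ([233.0, 161.0], 0.63), ([283.0, 102.0], 0.61)]
feeler_tip [([233.0, 158.0], 0.74), ([282.0, 102.0], 0.61), ([254.0, 129.0], 0.55)]
stand [([487.0, 262.0], 0.64)]
slot_a [([354.0, 228.0], 0.61)]
jig [([355.0, 226.0], 0.6), ([259.0, 127.0], 0.43)]
fence [([402.0, 232.0], 0.68)]
fence_face [([401.0, 229.0], 0.71)]
fence_back [([403.0, 229.0], 0.69)]
cam_tip []
top ['pixels', 'vertical_fov', 'cx', 'cy', 'pose', 'shot'] 46.76828623800392 323.11645474469526 202.08751634365285 [[0.02, 0.987, -0.159, 0.297], [-1.0, 0.018, -0.01, -0.026], [-0.007, 0.159, 0.987, 1.767], [0.0, 0.0, 0.0, 1.0]]
feeler_grip [([405.0, 232.0], 0.42)]
feeler_tip [([404.0, 233.0], 0.43), ([406.0, 267.0], 0.43), ([326.0, 159.0], 0.38)]
stand [([398.0, 232.0], 0.58), ([403.0, 234.0], 0.5)]
slot_a [([463.0, 272.0], 0.72), ([301.0, 214.0], 0.64)]
jig [([399.0, 234.0], 0.69), ([298.0, 212.0], 0.64)]
fence [([263.0, 220.0], 0.85), ([300.0, 213.0], 0.67)]
fence_face [([263.0, 220.0], 0.62)]
fence_back [([263.0, 220.0], 0.67), ([404.0, 171.0], 0.27)]
cam_tip [([202.0, 237.0], 0.72)]
```

View pics/scene0.png

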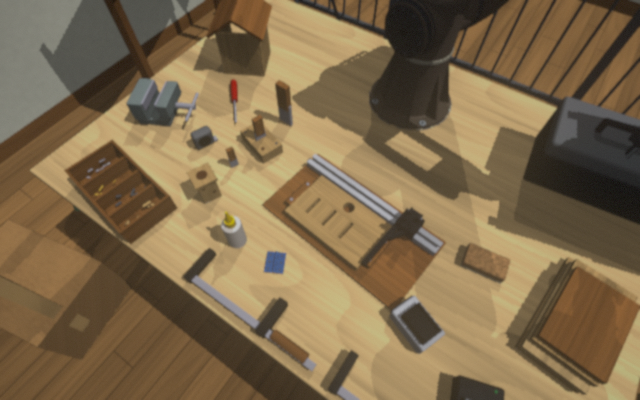

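View pics/top0.png

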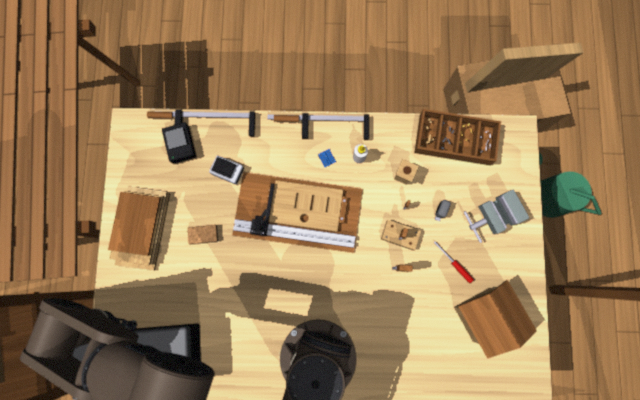

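The scene view shows three feeler-like pieces: a tall one at (284,102), one in the pine stand at (259,127) and a small one at (231,158). The one in the stand is the middle-sized one and it is in the stand. The jig's slots are at top (297,200), (313,203) and (329,205), with the fence at (263,218). Next I compute coarse positions and enlarge a crop.

Run:
```python
from h import *
p=imaging.capture("top");T=pose(p)
for n,px,z in [("A",(297,200),.033),("B",(313,203),.033),("C",(329,205),.033),("railL",(235,228),.031),("railR",(355,240),.031),("stand",(402,234),.04),("grip",(404,232),.09),("tallbase",(395,268),0.0),("glue",(361,153),.1),("smallbase",(405,207),0),("driver",(455,262),0)]:
    print(n,np.round(at(p,px,z,T),3))
a=cv2.resize(p["pixels"][180:280,370:470],None,fx=4,fy=4,interpolation=2)
s=imaging.capture("scene");b=cv2.resize(s["pixels"][75:175,215:315],None,fx=4,fy=4,interpolation=2)
cv2.imwrite("pics/c1.png",np.hstack([a,b]))
for n,px,z in [("stand",(262,142),.04),("A",(349,233),.033),("C",(313,205),.033)]: print(n,np.round(at(s,px,z,pose(s)),3))
st=robot.get_state();w=imaging.capture("wrist");print(np.round(w["tool_from_camera"],3).tolist(),w["vertical_fov"],w["cx"],w["cy"])
print(R.from_quat(st["eef_rot"]).as_matrix().round(3).tolist())
```

```text
A [0.582 0.09  0.033]
B [0.571 0.029 0.033]
C [ 0.565 -0.032  0.033]
railL [0.471 0.321 0.031]
railR [ 0.434 -0.131  0.031]
stand [ 0.459 -0.306  0.04 ]
grip [ 0.462 -0.305  0.09 ]
tallbase [ 0.334 -0.285  0.   ]
glue [ 0.752 -0.147  0.1  ]
smallbase [ 0.567 -0.325  0.   ]
driver [ 0.361 -0.512  0.   ]
stand [ 0.473 -0.282  0.04 ]
A [0.586 0.11  0.033]
C [ 0.568 -0.022  0.033]
[[0.001, 0.95, 0.313, 0.08], [1.0, -0.001, -0.0, -0.001], [0.0, 0.313, -0.95, -0.126], [0.0, 0.0, 0.0, 1.0]] 69.07861606796916 321.91887849037636 204.42430888465276
[[-0.974, 0.226, 0.0], [0.226, 0.974, 0.0], [-0.0, 0.0, -1.0]]
```

View pics/c1.png

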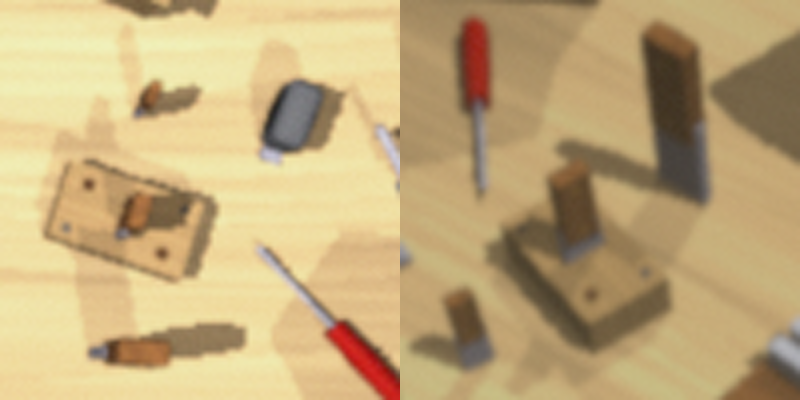

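The crop shows the middle-sized feeler in the stand at about top (404,232). The tall one is a separate piece and so is the small one. I'll go over the jig first.

Emit:
move_arm:
  steps:
    - [-2.7, -2.5, 0, 0]
    - [-2.7, -2.5, 0, 0]
    - [-2.7, -2.5, 0, 0]
    - [-2.7, -2.5, 0, 0]
    - [-2.7, -2.5, 0, 0]

```text
time_s: 1.57
tcp_pos: [0.2506, 0.4795, 0.2483]
eef_rot: [0.113, 0.994, 0.0, 0.0]
ft_force: [1.7, 0.8, 0.7]
gripper_width: 0.999
```

Emit:
move_arm:
  steps:
    - [-2.7, -2.5, 0, 0]
    - [-2.7, -2.5, 0, 0]
    - [-2.7, -2.5, 0, 0]
    - [-2.7, -2.5, 0, 0]
    - [-2.7, -2.5, 0, 0]

```text
time_s: 1.98
tcp_pos: [0.354, 0.3272, 0.2485]
eef_rot: [0.114, 0.994, 0.0, 0.0]
ft_force: [0.6, 1.5, 0.5]
gripper_width: 0.997
```

Emit:
move_arm:
  steps:
    - [-2.7, -2.5, 0, 0]
    - [-2.7, -2.5, 0, 0]
    - [-2.7, -2.5, 0, 0]
    - [-2.7, -2.5, 0, 0]
    - [-2.7, -2.5, 0, 0]

```text
time_s: 2.4
tcp_pos: [0.4574, 0.1748, 0.2486]
eef_rot: [0.114, 0.994, 0.0, 0.0]
ft_force: [1.0, 0.5, -0.2]
gripper_width: 1.0
```

Emit:
move_arm:
  steps:
    - [-2.7, -2.5, 0, 0]
    - [-2.7, -2.5, 0, 0]
    - [-2.7, -2.5, 0, 0]
    - [0, 0, 0, -4]
    - [0, 0, 0, -4]

```text
time_s: 2.82
tcp_pos: [0.5197, 0.0831, 0.2482]
eef_rot: [0.044, 0.999, -0.0, 0.0]
ft_force: [-0.9, 0.7, -0.3]
gripper_width: 1.006
```

Run:
```python
from h import *
st=robot.get_state();p=imaging.capture("wrist");print(st["time_s"],st["tcp_pos"].round(4) if hasattr(st["tcp_pos"],'round') else st["tcp_pos"],R.from_quat(st["eef_rot"]).as_matrix().round(4).tolist(),st["ft_force"])
cv2.imwrite("pics/w1.png",p["pixels"])
np.savez("w1.npz",T=pose(p,st))
```

```text
2.8167 [0.5197 0.0831 0.2482] [[-0.9961, 0.0884, 0.0003], [0.0884, 0.9961, -0.0001], [-0.0004, -0.0001, -1.0]] [-0.92980996  0.6711788  -0.29547687]
```

View pics/w1.png

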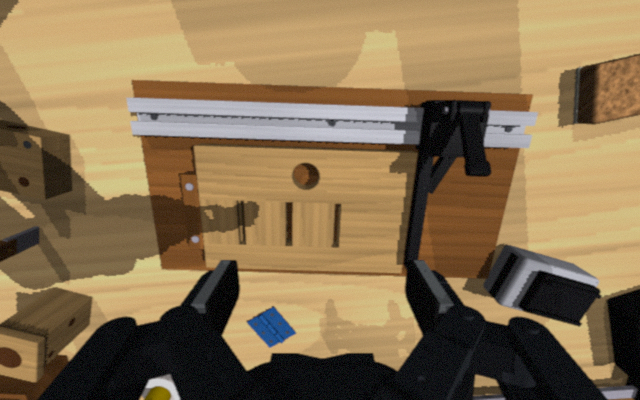

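The wrist view shows slot A at (337,225), B at (289,223) and C at (241,222). The fence block is around (455,120), its arm runs down to (408,262), and the cam lever tip is near (478,170).

Run:
```python
from h import *
im=cv2.imread("pics/w1.png");g=cv2.cvtColor(im,6).astype(float)
T=np.load("w1.npz")["T"];p={"vertical_fov":69.07861606796916,"cx":321.9189,"cy":204.4243}
ends=[]
for c in (337,289,241):
    rows=[];cols=[]
    for r in range(195,255):
        w=g[r,c-9:c+10];b=np.percentile(w,70);d=np.clip(b-12-w,0,None)
        if d.max()>15: rows.append(r);cols.append((d*np.arange(c-9,c+10)).sum()/d.sum())
    k=np.polyfit(rows,cols,1);r0,r1=min(rows),max(rows)
    e=[at(p,(np.polyval(k,r),r),.033,T) for r in (r0-.5,r1+.5)]
    m=(e[0]+e[1])/2;v=e[1]-e[0];print(c,len(rows),r0,r1,m.round(4),np.linalg.norm(v[:2]).round(4),np.degrees(np.arctan2(v[1],v[0])).round(2))
for q,z in [((133,134.5),.031),((530,147),.031),((135,100),.031),((535,113),.031),((407,262),.049),((416,160),.049)]: print(q,at(p,q,z,T).round(4))
cv2.imwrite("pics/c2.png",np.hstack([cv2.resize(im[190:260,220:360],None,fx=3,fy=3),cv2.resize(im[85:275,395:545],None,fx=2,fy=2)[:210]]) )
cv2.imwrite("pics/c2.png",cv2.resize(im[85:275,390:545],None,fx=3,fy=3,interpolation=2))
```

```text
337 45 203 247 [0.5814 0.0947 0.033 ] 0.0615 -7.18
289 44 202 245 [0.574  0.0348 0.033 ] 0.06 -7.34
241 45 200 244 [ 0.5668 -0.0248  0.033 ] 0.0611 -7.86
(133, 134.5) [ 0.4488 -0.1304  0.031 ]
(530, 147) [0.5032 0.3273 0.031 ]
(135, 100) [ 0.4123 -0.1173  0.031 ]
(535, 113) [0.4652 0.3278 0.031 ]
(407, 262) [0.632  0.1798 0.049 ]
(416, 160) [0.5033 0.1893 0.049 ]
```

Emit:
move_arm:
  steps:
    - [0, -4, 0, 4]
    - [0, -4, 0, 4]
    - [0, -4, 0, 3]
    - [0, -4, 0, 0]
    - [0, -4, 0, 0]

```text
time_s: 3.28
tcp_pos: [0.477, -0.1114, 0.2485]
eef_rot: [0.14, 0.99, -0.0, 0.0]
ft_force: [0.9, -1.4, 0.6]
gripper_width: 1.001
```

Emit:
move_arm:
  steps:
    - [0.5, -4, 0, 0]
    - [0.5, -4, 0, 0]
    - [0, -4, 0, 0]
    - [0, 0, 0, 0]

```text
time_s: 3.62
tcp_pos: [0.4332, -0.228, 0.2486]
eef_rot: [0.142, 0.99, -0.001, 0.0]
ft_force: [0.5, 0.4, 0.1]
gripper_width: 1.005
```

Run:
```python
from h import *
st=robot.get_state();p=imaging.capture("wrist");print(st["time_s"],np.round(st["tcp_pos"],4),R.from_quat(st["eef_rot"]).as_matrix().round(4).tolist())
cv2.imwrite("pics/w2.png",p["pixels"]);np.savez("w2.npz",T=pose(p,st))
for k in ["feeler_grip","stand"]: print([(np.round(d["pixel"]),round(d["p"],2)) for d in imaging.spot_in(p,k)])
```

```text
3.6167 [ 0.4332 -0.228   0.2486] [[-0.9596, 0.2815, 0.0006], [0.2815, 0.9596, -0.002], [-0.0011, -0.0018, -1.0]]
[(array([258., 236.]), 0.9), (array([200., 113.]), 0.82), (array([282., 301.]), 0.58)]
[(array([276., 210.]), 0.85), (array([522., 181.]), 0.19)]
```

View pics/w2.png

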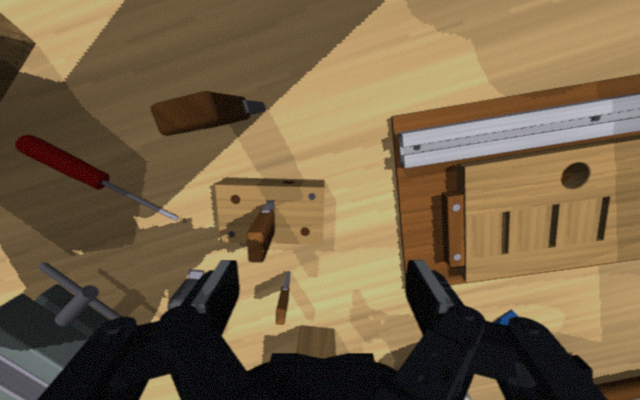

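The feeler's handle is at (258,236), standing in the stand at (271,213), whose edges run along the image axes. I'll zoom in to get the corners.

Run:
```python
import cv2
im=cv2.imread("pics/w2.png")
cv2.imwrite("pics/c3.png",cv2.resize(im[170:270,205:335],None,fx=6,fy=6,interpolation=2))
```

```text
(no output)
```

View pics/c3.png

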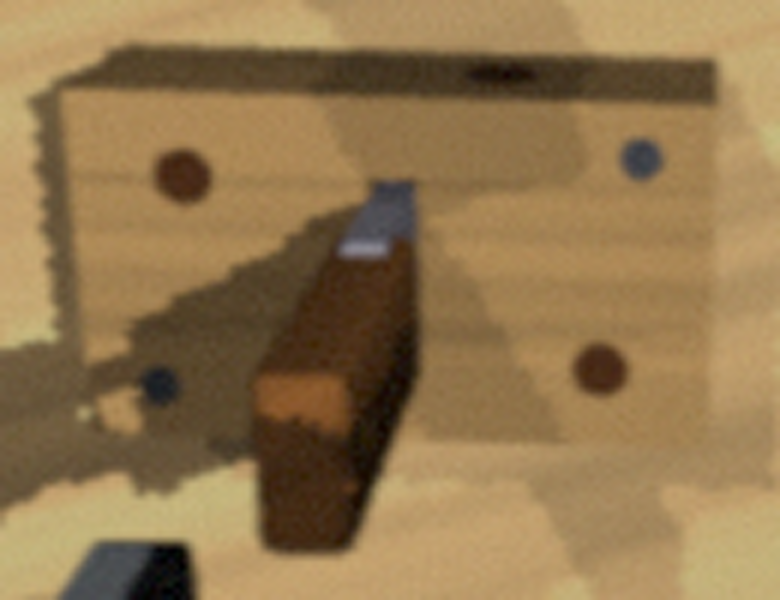

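Run:
```python
from h import *
T=np.load("w2.npz")["T"];p={"vertical_fov":69.07861606796916,"cx":321.9189,"cy":204.4243}
Rt=np.array([[-0.9596,0.2815],[0.2815,0.9596]]).T
tcp=np.array([.4332,-.228])
def f(n,c,z):
    X=at(p,(205+c[0]/6,170+c[1]/6),z,T);print(n,X.round(4),"tool cm",(Rt@(X[:2]-tcp)*100).round(2));return X
TL=f("TL",(60,88),.04);TR=f("TR",(715,103),.04);BR=f("BR",(712,443),.04)
print(np.linalg.norm(TL-TR),np.linalg.norm(TR-BR),"center",((TL+BR)/2).round(4), np.degrees(np.arctan2(*(TR-TL)[[1,0]])))
f("center",((60+712)/2,(88+443)/2),.04)
a=f("h1",(255,375),.128);b=f("h2",(347,375),.128);c=f("h3",(352,548),.128);d=f("h4",(265,548),.128)
print(np.linalg.norm(a-b),np.linalg.norm(c-b)); f("top",(305,461),.128)
f("bladetop",(393,182),.04); f("handlebot",(365,245),.058)
```

```text
TL [ 0.4028 -0.3529  0.04  ] tool cm [ -0.6  -12.84]
TR [ 0.442  -0.2293  0.04  ] tool cm [-0.88  0.12]
BR [ 0.5132 -0.2506  0.04  ] tool cm [-8.32  0.08]
0.12962446271928732 0.07434012609847963 center [ 0.458  -0.3018  0.04  ] 72.3834496507819
center [ 0.4561 -0.3035  0.04  ] tool cm [-4.33 -6.6 ]
h1 [ 0.4411 -0.3033  0.128 ] tool cm [-2.88 -7.  ]
h2 [ 0.445  -0.2897  0.128 ] tool cm [-2.87 -5.59]
h3 [ 0.4735 -0.2992  0.128 ] tool cm [-5.87 -5.7 ]
h4 [ 0.4696 -0.3125  0.128 ] tool cm [-5.88 -7.08]
0.014172267704216823 0.030024851374400502
top [ 0.457 -0.301  0.128] tool cm [-4.34 -6.34]
bladetop [ 0.4396 -0.2961  0.04  ] tool cm [-2.54 -6.36]
handlebot [ 0.4456 -0.3007  0.058 ] tool cm [-3.24 -6.63]
```

Run:
```python
from h import *
T=np.load("w2.npz")["T"];p={"vertical_fov":69.07861606796916,"cx":321.9189,"cy":204.4243}
b=at(p,(260,107),0,T);print("base",b)
for z in (.1,.13,.16,.2):print(z,proj(p,[b[0],b[1],z],T).round(), at(p,(182,112),z,T).round(3))
s=imaging.capture("scene");Ts=pose(s)
for z in (0,.1,.13,.16,.2):print(z,proj(s,[b[0],b[1],z],Ts).round())
```

```text
base [ 0.33306865 -0.27924168  0.        ]
0.1 [237. 107.] [ 0.323 -0.329  0.1  ]
0.13 [227. 106.] [ 0.327 -0.315  0.13 ]
0.16 [213. 106.] [ 0.331 -0.302  0.16 ]
0.2 [188. 106.] [ 0.335 -0.284  0.2  ]
0 [290. 123.]
0.1 [288. 102.]
0.13 [287.  95.]
0.16 [286.  87.]
0.2 [285.  77.]
```

Emit:
move_arm:
  steps:
    - [-2.15, -3.2, 0, 0.7]
    - [-2.2, -3.25, 0, 0]
    - [0, 0, 3, 0]
    - [0, 0, 3, 0]
    - [0, 0, 0, 0]

```text
time_s: 4.23
tcp_pos: [0.4568, -0.2941, 0.1839]
eef_rot: [0.145, 0.989, 0.002, -0.003]
ft_force: [-1.3, 1.7, -1.1]
gripper_width: 1.0
```

Run:
```python
from h import *
st=robot.get_state();p=imaging.capture("wrist");print(st["time_s"],np.round(st["tcp_pos"],4),np.round(st["eef_rot"],4))
cv2.imwrite("pics/w3.png",cv2.resize(p["pixels"][150:400,150:490],None,fx=2,fy=2));np.savez("w3.npz",T=pose(p,st))
```

```text
4.2333 [ 0.4568 -0.2941  0.1839] [ 0.1452  0.9894  0.0017 -0.0031]
```

View pics/w3.png

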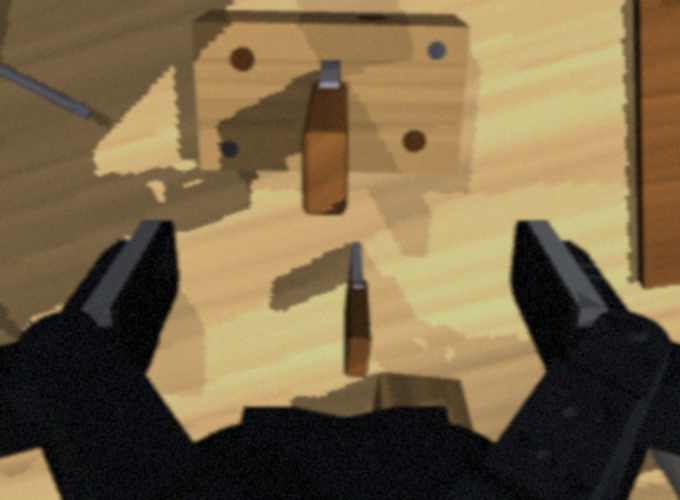

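Run:
```python
from h import *
T=np.load("w3.npz")["T"];p={"vertical_fov":69.07861606796916,"cx":321.9189,"cy":204.4243}
st=robot.get_state();Rt=R.from_quat(st["eef_rot"]).as_matrix();print(np.round(st["tcp_pos"],4))
for c in [(303,130),(349,130),(346,213),(305,213),(326,172)]:
    X=at(p,(150+c[0]/2,150+c[1]/2),.128,T);print(X.round(4),(Rt.T@(X-st["tcp_pos"])*100).round(2))
```

```text
[ 0.4574 -0.2945  0.1863]
[ 0.44   -0.3043  0.128 ] [ 1.35 -1.46  5.83]
[ 0.4445 -0.2896  0.128 ] [1.35 0.08 5.83]
[ 0.4738 -0.2994  0.128 ] [-1.74 -0.02  5.82]
[ 0.4697 -0.3132  0.128 ] [-1.74 -1.45  5.82]
[ 0.4568 -0.3015  0.128 ] [-0.17 -0.7   5.82]
```

Handle centre is 7 mm off in tool −y. I'll correct that, descend to z≈0.10 and close.

Emit:
move_arm:
  steps:
    - [-0.1, -0.7, 0, 0]
    - [0, 0, 2.8, 0]
    - [0, 0, 2.8, 0]
    - [0, 0, 2.8, 0]
    - [0, 0, 0, 0]

```text
time_s: 4.7
tcp_pos: [0.4565, -0.3027, 0.1023]
eef_rot: [0.145, 0.989, 0.001, -0.001]
ft_force: [-1.4, 1.4, -1.2]
gripper_width: 0.998
```

Emit:
move_arm:
  steps:
    - [0, 0, 0, 0]
    - [0, 0, 0, 0]
    - [0, 0, 0, 0]
    - [0, 0, 0, 0]
    - [0, 0, 0, 0]
  jaw: -1
  newtons: 30

```text
time_s: 5.12
tcp_pos: [0.4579, -0.3042, 0.1057]
eef_rot: [0.146, 0.989, -0.001, 0.001]
ft_force: [-0.3, -0.4, 0.9]
gripper_width: 0.298
```

Emit:
move_arm:
  steps:
    - [0, 0, 0, 0]
    - [0, 0, 0, 0]
    - [0, 0, 0, 0]

```text
time_s: 5.37
tcp_pos: [0.4578, -0.3036, 0.1053]
eef_rot: [0.146, 0.989, 0.0, 0.001]
ft_force: [1.2, 7.8, 14.2]
gripper_width: 0.188
```

Emit:
move_arm:
  steps:
    - [0, 0, -1, 0]
    - [0, 0, -1.5, 0]
    - [0, 0, -2, 0]
    - [0, 0, -2, 0]
    - [0, 0, -1, 0]
  newtons: 60

```text
time_s: 5.78
tcp_pos: [0.4579, -0.3043, 0.1816]
eef_rot: [0.146, 0.989, -0.001, 0.001]
ft_force: [0.7, -0.4, -1.7]
gripper_width: 0.177
```

Run:
```python
from h import *
p=imaging.capture("wrist");st=robot.get_state();print(st["time_s"],np.round(st["tcp_pos"],4),np.round(st["eef_rot"],4),np.round(st["ft_force"],2),st["gripper_width"])
s=imaging.capture("scene")["pixels"]
cv2.imwrite("pics/w4.png",np.hstack([cv2.resize(p["pixels"][150:400,150:490],None,fx=1.4,fy=1.4),cv2.resize(s[60:185,200:350],None,fx=2.8,fy=2.8)[:350]])[:,:800])
```

```text
5.8333 [ 0.4584 -0.3047  0.1826] [ 0.1457  0.9893 -0.001   0.0018] [ 1.5  -1.44  0.19] 0.1777863637967125
```

View pics/w4.png

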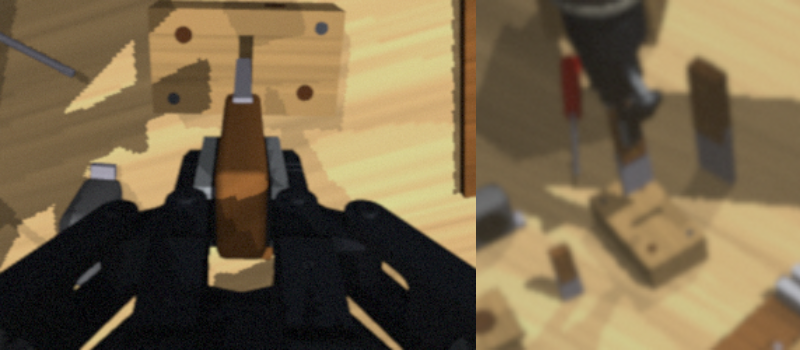

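The feeler is lifted upright and held squarely. The blade hangs at about (243,70) in the picture, and the other pieces are undisturbed. I'll carry it to slot C, the nearest.

Emit:
move_arm:
  steps:
    - [0, 0, 0, -5]
    - [0, 0, 0, -4.8]
    - [-0.95, 3.6, 0, 0]
    - [-0.95, 3.6, 0, 0]
    - [-0.95, 3.6, 0, 0]

```text
time_s: 6.3
tcp_pos: [0.4982, -0.1991, 0.1781]
eef_rot: [0.062, 0.998, 0.0, -0.001]
ft_force: [0.6, 0.1, -1.4]
gripper_width: 0.179
```

Emit:
move_arm:
  steps:
    - [-0.95, 3.6, 0, 0]
    - [-0.95, 3.6, 0, 0]
    - [-0.95, 3.6, 0, 0]
    - [-0.95, 3.6, 0, 0]
    - [-0.95, 3.6, 0, 0]

```text
time_s: 6.72
tcp_pos: [0.5674, -0.0253, 0.1781]
eef_rot: [0.061, 0.998, 0.0, -0.001]
ft_force: [1.5, -0.6, -1.9]
gripper_width: 0.181
```

Emit:
move_arm:
  steps:
    - [0, 0, 2, 0]
    - [0, 0, 2, 0]
    - [0, 0, 0, 0]
    - [0, 0, 0, 0]

```text
time_s: 7.05
tcp_pos: [0.5663, -0.027, 0.1378]
eef_rot: [0.061, 0.998, 0.0, -0.002]
ft_force: [0.0, 0.1, -1.3]
gripper_width: 0.18
```

Run:
```python
from h import *
st=robot.get_state();p=imaging.capture("wrist");print(st["time_s"],np.round(st["tcp_pos"],4),np.round(st["eef_rot"],4),np.round(st["ft_force"],2),st["gripper_width"])
M=R.from_quat(st["eef_rot"]).as_matrix()
for n,s in [("A",[.5814,.0947,.033]),("B",[.574,.0348,.033]),("C",[.5668,-.0248,.033])]: print(n,(M.T@(np.array(s)-st["tcp_pos"])*100).round(2),proj(p,s,pose(p,st)).round(1))
print("slot x dir in tool, deg",np.degrees(np.arctan2(M[1,1],M[0,1])))
cv2.imwrite("pics/w5.png",cv2.resize(p["pixels"][100:260,230:430],None,fx=4,fy=3.75,interpolation=2));np.savez("w5.npz",T=pose(p,st))
```

```text
7.05 [ 0.5663 -0.027   0.1378] [ 6.060e-02  9.982e-01  1.000e-04 -1.800e-03] [ 0.05  0.07 -1.3 ] 0.17954020453391228
A [-0.06 12.26 10.48] [468.9 210.1]
B [-0.05  6.23 10.48] [397.3 209.9]
C [-0.06  0.22 10.48] [326.  209.9]
slot x dir in tool, deg 83.05648572455263
```

View pics/w5.png

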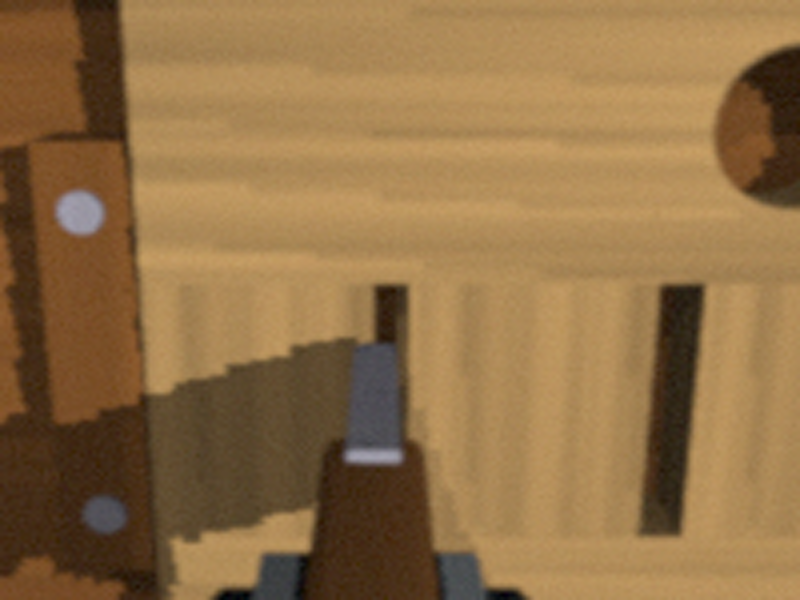

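Blade tip is at crop (376,345) and slot C's mouth centre at (392,300): about 2.7 mm to go in tool +y. I'll correct and descend gently.

Emit:
move_arm:
  steps:
    - [0, 0.27, 0, 0]
    - [0, 0, 0.4, 0]
    - [0, 0, 0.4, 0]
    - [0, 0, 0.2, 0]
    - [0, 0, 0, 0]
  newtons: 30

```text
time_s: 7.52
tcp_pos: [0.5677, -0.0246, 0.129]
eef_rot: [0.061, 0.998, -0.0, -0.0]
ft_force: [0.6, 0.0, -2.6]
gripper_width: 0.181
```

Emit:
move_arm:
  steps:
    - [0, 0, 0.2, 0]
    - [0, 0, 0.2, 0]
    - [0, 0, 0, 0]

```text
time_s: 7.77
tcp_pos: [0.5678, -0.0245, 0.125]
eef_rot: [0.061, 0.998, -0.0, -0.0]
ft_force: [-0.6, 0.4, -2.2]
gripper_width: 0.181
```

Emit:
move_arm:
  steps:
    - [0, 0, 0.2, 0]
    - [0, 0, 0.1, 0]
    - [0, 0, 0, 0]

```text
time_s: 8.02
tcp_pos: [0.5678, -0.0244, 0.1221]
eef_rot: [0.061, 0.998, 0.0, -0.0]
ft_force: [-0.1, -1.2, -1.3]
gripper_width: 0.182
```

Emit:
move_arm:
  steps:
    - [0, 0, 0.1, 0]
    - [0, 0, 0.1, 0]
    - [0, 0, 0, 0]

```text
time_s: 8.27
tcp_pos: [0.5678, -0.0245, 0.1201]
eef_rot: [0.061, 0.998, -0.0, -0.0]
ft_force: [-0.6, -0.3, -1.3]
gripper_width: 0.181
```

Emit:
move_arm:
  steps:
    - [0, 0, 0.1, 0]
    - [0, 0, 0, 0]

```text
time_s: 8.43
tcp_pos: [0.5679, -0.0244, 0.1192]
eef_rot: [0.061, 0.998, -0.0, -0.0]
ft_force: [0.3, 0.6, -1.2]
gripper_width: 0.183
```

Emit:
move_arm:
  steps:
    - [0, 0, 0.1, 0]
    - [0, 0, 0, 0]

```text
time_s: 8.6
tcp_pos: [0.5679, -0.0245, 0.1182]
eef_rot: [0.061, 0.998, -0.0, -0.0]
ft_force: [-0.9, -0.1, -1.2]
gripper_width: 0.18
```

Emit:
move_arm:
  steps:
    - [0, 0, 0.1, 0]
    - [0, 0, 0, 0]

```text
time_s: 8.77
tcp_pos: [0.5681, -0.0246, 0.1175]
eef_rot: [0.061, 0.998, -0.0, 0.0]
ft_force: [-1.7, -1.3, 5.0]
gripper_width: 0.174
```

Emit:
move_arm:
  steps:
    - [0, 0, 0.1, 0]
    - [0, 0, 0, 0]

```text
time_s: 8.93
tcp_pos: [0.5683, -0.0246, 0.1173]
eef_rot: [0.061, 0.998, -0.0, 0.001]
ft_force: [-3.4, -0.3, 17.7]
gripper_width: 0.182
```

Emit:
move_arm:
  steps:
    - [0, 0, 0.1, 0]
    - [0, 0, 0, 0]

```text
time_s: 9.1
tcp_pos: [0.5688, -0.0245, 0.117]
eef_rot: [0.061, 0.998, -0.0, 0.001]
ft_force: [-5.7, 0.5, 28.9]
gripper_width: 0.177
```

C jams at about 11 mm. I'll back off now and issue single steps near the pinch from here on.

Emit:
move_arm:
  steps:
    - [0, 0, -0.5, 0]
    - [0, 0, -1.5, 0]
    - [0, 3, -0.5, 0]
    - [0, 3, 0, 0]
    - [0, 0, 0, 0]

```text
time_s: 9.52
tcp_pos: [0.576, 0.0387, 0.1409]
eef_rot: [0.06, 0.998, 0.001, 0.001]
ft_force: [-0.9, 0.7, -1.6]
gripper_width: 0.18
```

Run:
```python
from h import *
st=robot.get_state();p=imaging.capture("wrist");print(st["time_s"],np.round(st["tcp_pos"],4),np.round(st["eef_rot"],4),np.round(st["ft_force"],2),st["gripper_width"])
M=R.from_quat(st["eef_rot"]).as_matrix()
y=M[:2,1]; 
for n,s in [("A",[.5814,.0947,.033]),("B",[.574,.0348,.033]),("C",[.5668,-.0248,.033])]: print(n,(M.T@(np.array(s)-st["tcp_pos"])*100).round(2))
im=p["pixels"];cv2.imwrite("pics/w6.png",cv2.resize(im[130:260,230:430],None,fx=4,fy=4,interpolation=2))
g=cv2.cvtColor(im,6)
for r in (178,182,186,190,194,198): print(r,g[r,300:345].tolist())
```

```text
9.5167 [0.576  0.0387 0.1409] [6.010e-02 9.982e-01 5.000e-04 8.000e-04] [-0.94  0.69 -1.61] 0.1798425754640371
A [ 0.15  5.61 10.8 ]
B [ 0.17 -0.42 10.79]
C [ 0.17 -6.43 10.78]
178 [171, 171, 167, 165, 162, 153, 151, 146, 143, 149, 150, 149, 131, 90, 53, 48, 41, 42, 41, 46, 42, 41, 42, 78, 140, 167, 169, 160, 163, 165, 169, 171, 171, 172, 170, 166, 164, 156, 149, 150, 154, 150, 156, 161, 164]
182 [171, 171, 167, 166, 159, 157, 150, 142, 147, 147, 152, 145, 132, 96, 56, 39, 41, 44, 43, 44, 43, 40, 44, 75, 139, 166, 165, 165, 163, 163, 169, 171, 174, 171, 172, 164, 162, 154, 156, 151, 154, 150, 156, 156, 165]
186 [167, 172, 167, 164, 162, 154, 150, 145, 145, 144, 150, 147, 140, 105, 59, 41, 40, 42, 42, 42, 40, 45, 43, 78, 135, 165, 170, 168, 162, 163, 169, 171, 170, 171, 171, 165, 158, 154, 151, 149, 151, 151, 154, 160, 163]
190 [160, 157, 157, 147, 147, 144, 118, 96, 94, 90, 94, 98, 85, 66, 55, 44, 38, 42, 51, 52, 53, 61, 59, 83, 127, 152, 156, 155, 158, 167, 167, 172, 175, 175, 169, 167, 163, 157, 150, 144, 156, 153, 154, 160, 164]
194 [89, 89, 90, 88, 83, 82, 82, 73, 73, 77, 82, 77, 73, 62, 54, 45, 48, 56, 76, 84, 92, 86, 88, 85, 90, 89, 90, 101, 136, 164, 171, 172, 169, 166, 169, 168, 163, 151, 149, 150, 149, 152, 154, 160, 162]
198 [87, 90, 87, 90, 81, 84, 79, 82, 78, 78, 79, 76, 76, 68, 47, 41, 45, 64, 83, 88, 85, 90, 88, 86, 89, 89, 88, 95, 120, 151, 168, 173, 172, 170, 170, 166, 162, 163, 160, 156, 153, 151, 157, 156, 162]
```

Emit:
move_arm:
  steps:
    - [0, 0, 0, 0]
    - [0, 0, 0, 0]

```text
time_s: 9.73
tcp_pos: [0.5749, 0.0347, 0.1401]
eef_rot: [0.061, 0.998, -0.0, -0.0]
ft_force: [-0.2, -0.6, -1.3]
gripper_width: 0.178
```

Emit:
move_arm:
  steps:
    - [0, 0.05, 0.4, 0]
    - [0, 0, 0.4, 0]
    - [0, 0, 0.3, 0]
    - [0, 0, 0.2, 0]
    - [0, 0, 0, 0]

```text
time_s: 10.15
tcp_pos: [0.5748, 0.0353, 0.1266]
eef_rot: [0.061, 0.998, -0.0, -0.001]
ft_force: [-0.9, -0.3, -1.9]
gripper_width: 0.184
```

Emit:
move_arm:
  steps:
    - [0, 0, 0.15, 0]
    - [0, 0, 0.15, 0]
    - [0, 0, 0, 0]

```text
time_s: 10.4
tcp_pos: [0.5751, 0.0356, 0.1241]
eef_rot: [0.061, 0.998, -0.0, -0.0]
ft_force: [-0.3, -0.4, -1.4]
gripper_width: 0.181
```

Emit:
move_arm:
  steps:
    - [0, 0, 0.1, 0]
    - [0, 0, 0.1, 0]
    - [0, 0, 0.1, 0]
    - [0, 0, 0, 0]

```text
time_s: 10.73
tcp_pos: [0.5751, 0.0356, 0.1211]
eef_rot: [0.061, 0.998, -0.0, -0.0]
ft_force: [0.1, 1.0, -2.0]
gripper_width: 0.181
```

Emit:
move_arm:
  steps:
    - [0, 0, 0.1, 0]
    - [0, 0, 0.1, 0]
    - [0, 0, 0, 0]

```text
time_s: 10.98
tcp_pos: [0.5751, 0.0356, 0.1191]
eef_rot: [0.061, 0.998, -0.0, -0.0]
ft_force: [0.6, 0.8, -0.7]
gripper_width: 0.177
```

Emit:
move_arm:
  steps:
    - [0, 0, 0.1, 0]
    - [0, 0, 0, 0]

```text
time_s: 11.15
tcp_pos: [0.5751, 0.0356, 0.1182]
eef_rot: [0.061, 0.998, -0.0, -0.0]
ft_force: [0.5, 0.2, -1.4]
gripper_width: 0.181
```

Emit:
move_arm:
  steps:
    - [0, 0, 0.1, 0]
    - [0, 0, 0, 0]

```text
time_s: 11.32
tcp_pos: [0.5752, 0.0356, 0.1171]
eef_rot: [0.061, 0.998, -0.0, -0.0]
ft_force: [0.2, 0.7, -1.7]
gripper_width: 0.178
```

Emit:
move_arm:
  steps:
    - [0, 0, 0.1, 0]
    - [0, 0, 0, 0]

```text
time_s: 11.48
tcp_pos: [0.5751, 0.0356, 0.1161]
eef_rot: [0.061, 0.998, -0.0, -0.0]
ft_force: [0.2, 0.2, -1.2]
gripper_width: 0.182
```

Emit:
move_arm:
  steps:
    - [0, 0, 0.1, 0]
    - [0, 0, 0, 0]

```text
time_s: 11.65
tcp_pos: [0.5752, 0.0356, 0.1152]
eef_rot: [0.061, 0.998, 0.0, -0.0]
ft_force: [0.7, -0.2, -3.2]
gripper_width: 0.181
```

Emit:
move_arm:
  steps:
    - [0, 0, 0.1, 0]
    - [0, 0, 0, 0]

```text
time_s: 11.82
tcp_pos: [0.5751, 0.0356, 0.1141]
eef_rot: [0.061, 0.998, -0.0, -0.0]
ft_force: [-0.3, -0.3, -1.4]
gripper_width: 0.177
```

Emit:
move_arm:
  steps:
    - [0, 0, 0.1, 0]
    - [0, 0, 0.1, 0]
    - [0, 0, 0, 0]

```text
time_s: 12.07
tcp_pos: [0.5751, 0.0356, 0.1121]
eef_rot: [0.061, 0.998, -0.0, -0.0]
ft_force: [0.5, 0.5, -1.3]
gripper_width: 0.182
```

Emit:
move_arm:
  steps:
    - [0, 0, 0.1, 0]
    - [0, 0, 0.1, 0]
    - [0, 0, 0.1, 0]
    - [0, 0, 0, 0]

```text
time_s: 12.4
tcp_pos: [0.5751, 0.0356, 0.1091]
eef_rot: [0.061, 0.998, -0.0, -0.0]
ft_force: [-0.2, -0.6, -1.7]
gripper_width: 0.18
```

B is the clear slot. I'll continue to the floor.

Emit:
move_arm:
  steps:
    - [0, 0, 0.1, 0]
    - [0, 0, 0.1, 0]
    - [0, 0, 0, 0]

```text
time_s: 12.65
tcp_pos: [0.5751, 0.0356, 0.1071]
eef_rot: [0.061, 0.998, -0.0, -0.0]
ft_force: [-0.6, 0.1, -1.0]
gripper_width: 0.18
```

Emit:
move_arm:
  steps:
    - [0, 0, 0.1, 0]
    - [0, 0, 0.05, 0]
    - [0, 0, 0, 0]

```text
time_s: 12.9
tcp_pos: [0.5752, 0.0356, 0.1057]
eef_rot: [0.061, 0.998, -0.0, -0.0]
ft_force: [0.9, -0.4, -1.4]
gripper_width: 0.178
```

Emit:
move_arm:
  steps:
    - [0, 0, 0.1, 0]
    - [0, 0, 0, 0]

```text
time_s: 13.07
tcp_pos: [0.5752, 0.0356, 0.1047]
eef_rot: [0.061, 0.998, -0.0, -0.0]
ft_force: [-0.8, 0.5, -2.4]
gripper_width: 0.18
```

Emit:
move_arm:
  steps:
    - [0, 0, 0.1, 0]
    - [0, 0, 0, 0]

```text
time_s: 13.23
tcp_pos: [0.5754, 0.0356, 0.1043]
eef_rot: [0.061, 0.998, 0.0, 0.0]
ft_force: [-1.9, 0.7, 9.6]
gripper_width: 0.179
```

Floor contact is at TCP z 0.104, 24 mm down. I'll relieve the load, release and rise.

Emit:
move_arm:
  steps:
    - [0, 0, -0.1, 0]
    - [0, 0, 0, 0]

```text
time_s: 13.4
tcp_pos: [0.5754, 0.0356, 0.105]
eef_rot: [0.061, 0.998, 0.0, 0.0]
ft_force: [0.5, -0.2, -2.1]
gripper_width: 0.178
```

Emit:
move_arm:
  steps:
    - [0, 0, 0, 0]
    - [0, 0, 0, 0]
    - [0, 0, 0, 0]
    - [0, 0, 0, 0]
  jaw: 0.4

```text
time_s: 13.73
tcp_pos: [0.5753, 0.0356, 0.1048]
eef_rot: [0.061, 0.998, -0.0, 0.0]
ft_force: [-0.8, -0.1, 0.2]
gripper_width: 0.697
```

Emit:
move_arm:
  steps:
    - [0, 0, -2, 0]
    - [0, 0, -3, 0]
    - [0, 0, -3, 0]
    - [0, 0, -3, 0]
    - [0, 0, -3, 0]

```text
time_s: 14.15
tcp_pos: [0.5749, 0.0356, 0.2462]
eef_rot: [0.061, 0.998, -0.0, -0.0]
ft_force: [1.2, 0.0, -0.0]
gripper_width: 0.698
```

Emit:
move_arm:
  steps:
    - [1.5, 3.5, 0, 0]
    - [1.5, 3.5, 0, 0]
    - [1.5, 3.5, 0, 0]
    - [1.5, 3.5, 0, 0]
    - [0, 0, 0, 0]
  jaw: -1

```text
time_s: 14.57
tcp_pos: [0.5307, 0.1869, 0.2449]
eef_rot: [0.059, 0.998, 0.001, -0.0]
ft_force: [-0.3, -0.6, -0.1]
gripper_width: 0.006
```

Run:
```python
from h import *
st=robot.get_state();p=imaging.capture("wrist");print(st["time_s"],np.round(st["tcp_pos"],4),np.round(st["eef_rot"],4),np.round(st["ft_force"],2),st["gripper_width"])
T=pose(p,st);np.savez("w7.npz",T=T)
B=np.array([.5744,.0352]);yj=np.array([.121,.9927]);xj=np.array([.9927,-.121])
for y in (.148,.208): 
  for x in (-.14,0,.04):
    print(y,x,proj(p,[*(B+xj*x+yj*y),.049],T).round())
im=p["pixels"];cv2.imwrite("pics/w7full.png",im)
cv2.imwrite("pics/w7.png",cv2.resize(im[60:330,150:550],None,fx=2,fy=2,interpolation=2))
```

```text
14.5667 [0.5307 0.1869 0.2449] [ 5.910e-02  9.983e-01  8.000e-04 -2.000e-04] [-0.33 -0.56 -0.11] 0.006314145561653231
0.148 -0.14 [326. 111.]
0.148 0 [325. 233.]
0.148 0.04 [324. 262.]
0.208 -0.14 [382. 111.]
0.208 0 [374. 233.]
0.208 0.04 [372. 262.]
```

View pics/w7.png

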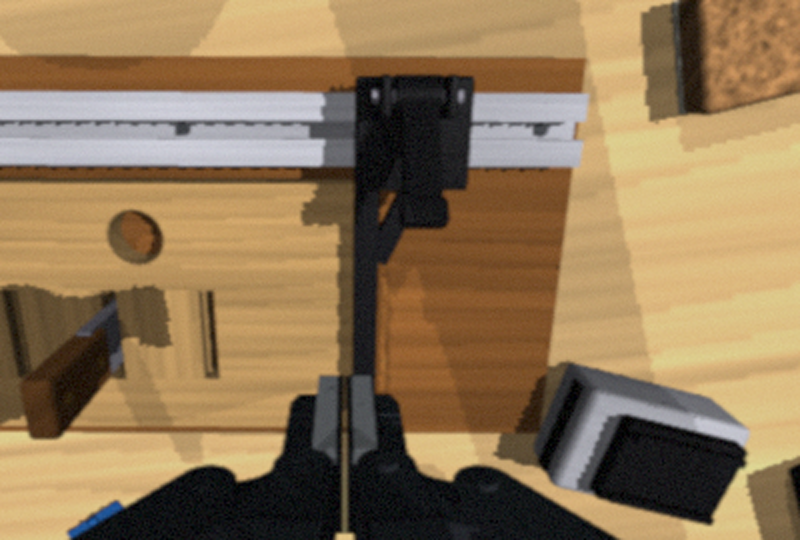

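The feeler stands in B (handle at crop (60,390)). The fence arm's face is at crop x≈358, the block spans (357–468, 78–188), and the cam thumb end is at (427,212).

Run:
```python
from h import *
T=np.load("w7.npz")["T"];p={"vertical_fov":69.07861606796916,"cx":321.9189,"cy":204.4243}
B=np.array([.5744,.0352]);yj=np.array([.121,.9927]);xj=np.array([.9927,-.121])
def j(n,c,z):
    X=at(p,(150+c[0]/2,60+c[1]/2),z,T);d=X[:2]-B;print(n,z,X.round(4),"jig rel B: x %.4f y %.4f"%(d@xj,d@yj));return X
j("face",(358,230),.049);j("face",(357,350),.049)
j("blkNL",(357,78),.061);j("blkNR",(472,80),.061);j("blkFR",(467,188),.061);j("blkFL",(357,188),.061)
j("railN",(250,92),.031);j("railF",(250,168),.031)
for z in (.078,.1,.11,.12): j("tipend",(427,228),z)
for z in (.078,.1,.11,.12): j("tiptop",(427,198),z)
# predicted tip for angles with pin at x=-.135-.028+~.006
```

```text
face 0.049 [0.5223 0.1951 0.049 ] jig rel B: x -0.0711 y 0.1524
face 0.049 [0.5957 0.1864 0.049 ] jig rel B: x 0.0028 y 0.1527
blkNL 0.061 [0.4423 0.2031 0.061 ] jig rel B: x -0.1514 y 0.1507
blkNR 0.061 [0.45   0.2604 0.061 ] jig rel B: x -0.1507 y 0.2085
blkFR 0.061 [0.5038 0.2551 0.061 ] jig rel B: x -0.0967 y 0.2098
blkFL 0.061 [0.497  0.1971 0.061 ] jig rel B: x -0.0965 y 0.1513
railN 0.031 [0.4418 0.1442 0.031 ] jig rel B: x -0.1448 y 0.0922
railF 0.031 [0.4828 0.1373 0.031 ] jig rel B: x -0.1033 y 0.0903
tipend 0.078 [0.519  0.2304 0.078 ] jig rel B: x -0.0787 y 0.1871
tipend 0.1 [0.5138 0.2277 0.1   ] jig rel B: x -0.0834 y 0.1838
tipend 0.11 [0.5115 0.2265 0.11  ] jig rel B: x -0.0856 y 0.1823
tipend 0.12 [0.5092 0.2253 0.12  ] jig rel B: x -0.0877 y 0.1808
tiptop 0.078 [0.5036 0.2315 0.078 ] jig rel B: x -0.0941 y 0.1863
tiptop 0.1 [0.4996 0.2288 0.1   ] jig rel B: x -0.0977 y 0.1831
tiptop 0.11 [0.4978 0.2275 0.11  ] jig rel B: x -0.0993 y 0.1817
tiptop 0.12 [0.496  0.2263 0.12  ] jig rel B: x -0.1010 y 0.1802
```

Emit:
move_arm:
  steps:
    - [0, 0, 0, 7]
    - [0, 0, 0, 7]
    - [0, 0, 0, 7]
    - [0, 0, 0, 7]
    - [0, 0, 0, 7]

```text
time_s: 15.03
tcp_pos: [0.5328, 0.181, 0.2447]
eef_rot: [0.361, 0.933, -0.0, 0.0]
ft_force: [-0.8, 0.3, -0.0]
gripper_width: 0.001
```

Emit:
move_arm:
  steps:
    - [0, 0, 0, 7]
    - [0, 0, 0, 7]
    - [0, 0, 0, 7]
    - [0, 0, 0, 7]
    - [0, 0, 0, 7]

```text
time_s: 15.45
tcp_pos: [0.5329, 0.1809, 0.2447]
eef_rot: [0.625, 0.781, -0.0, 0.0]
ft_force: [0.0, 0.7, 0.3]
gripper_width: -0.004
```

Emit:
move_arm:
  steps:
    - [0, 0, 0, 7]
    - [0, 0, 0, 7]
    - [0, 0, 0, 6]
    - [0, 0, 0, 0]

```text
time_s: 15.78
tcp_pos: [0.5329, 0.181, 0.2447]
eef_rot: [0.751, 0.661, -0.0, 0.0]
ft_force: [-0.3, 0.0, 0.5]
gripper_width: 0.002
```

Emit:
move_arm:
  steps:
    - [3, -2.4, 0, 0]
    - [3, -2.4, 0, 0]
    - [3.2, -2.4, 0, 0]
    - [0, 0, 0, 0]
    - [0, 0, 0, 0]

```text
time_s: 16.2
tcp_pos: [0.4715, 0.283, 0.2448]
eef_rot: [0.747, 0.665, -0.0, 0.0]
ft_force: [0.8, -0.3, -0.3]
gripper_width: -0.0
```

```bash
cat > j.py <<'E'
from h import *
B=np.array([.5744,.0352]);yj=np.array([.121,.9927]);xj=np.array([.9927,-.121])
def js():
    st=robot.get_state();d=np.array(st["tcp_pos"])[:2]-B;M=R.from_quat(st["eef_rot"]).as_matrix()
    print("t %.2f jig x %.4f y %.4f z %.4f"%(st["time_s"],d@xj,d@yj,st["tcp_pos"][2]),"toolx.yj",(M[:2,0]@yj).round(4),(M[:2,0]@xj).round(4),np.round(st["ft_force"],1),np.round(st["joint_pos"],2));return st
E
python3 -c "
from j import *
js()"
```

```text
t 16.20 jig x -0.1321 y 0.2335 z 0.2448 toolx.yj 1.0 -0.0065 [ 0.8 -0.3 -0.3] [ 0.49  0.34  1.83 -0.    0.97  0.6 ]
```

Emit:
move_arm:
  steps:
    - [0.4, 0, 3, 0]
    - [0, 0, 4, 0]
    - [0, 0, 4, 0]
    - [0, 0, 4, 0]
    - [0, 0, 0, 0]

```text
time_s: 16.62
tcp_pos: [0.4699, 0.2827, 0.0886]
eef_rot: [0.748, 0.663, -0.005, -0.001]
ft_force: [-2.7, -1.5, -0.8]
gripper_width: 0.002
```

Emit:
move_arm:
  steps:
    - [0, 0, 1.5, 0]
    - [0, 0, 1.2, 0]
    - [0, 0, 0, 0]

```text
time_s: 16.87
tcp_pos: [0.4731, 0.2848, 0.0677]
eef_rot: [0.748, 0.663, -0.001, -0.0]
ft_force: [-0.4, -0.2, 0.1]
gripper_width: 0.003
```

Emit:
move_arm:
  steps:
    - [-0.5, 0, 0, 0]
    - [-0.5, 0, 0, 0]
    - [0, 0, 0, 0]

```text
time_s: 17.12
tcp_pos: [0.472, 0.275, 0.0692]
eef_rot: [0.749, 0.663, 0.001, 0.0]
ft_force: [-0.2, -0.6, 1.1]
gripper_width: 0.001
```

```bash
python3 -c "
from j import *
js()"
```

```text
t 17.12 jig x -0.1306 y 0.2257 z 0.0692 toolx.yj 1.0 0.0002 [-0.2 -0.6  1.1] [ 0.47  0.59  1.98 -0.    0.57  0.59]
```

Emit:
move_arm:
  steps:
    - [-0.5, 0, 0.3, 0]
    - [-0.5, 0, 0, 0]
    - [-0.5, 0, 0, 0]
    - [0, 0, 0, 0]

```text
time_s: 17.45
tcp_pos: [0.4697, 0.2602, 0.065]
eef_rot: [0.749, 0.663, 0.0, 0.0]
ft_force: [0.0, 1.6, 0.8]
gripper_width: 0.004
```

```bash
python3 -c "
from j import *
js()"
```

```text
t 17.45 jig x -0.1312 y 0.2107 z 0.0650 toolx.yj 1.0 0.0003 [0.  1.6 0.8] [ 0.45  0.59  2.   -0.    0.55  0.57]
```

Emit:
move_arm:
  steps:
    - [-1, 0, 0, 0]
    - [-1, 0, 0, 0]
    - [-1, 0, 0, 0]

```text
time_s: 17.7
tcp_pos: [0.4662, 0.2308, 0.0649]
eef_rot: [0.749, 0.663, 0.0, 0.0]
ft_force: [2.1, 4.0, 2.4]
gripper_width: 0.002
```

Run:
```python
from j import *
st=js();p=imaging.capture("wrist");T=pose(p,st);im=p["pixels"]
cv2.imwrite("pics/w8.png",cv2.resize(im,None,fx=1.25,fy=1.25))
```

```text
t 17.70 jig x -0.1310 y 0.1811 z 0.0649 toolx.yj 1.0 -0.0003 [2.1 4.  2.4] [0.4  0.57 2.04 0.   0.53 0.52]
```

View pics/w8.png

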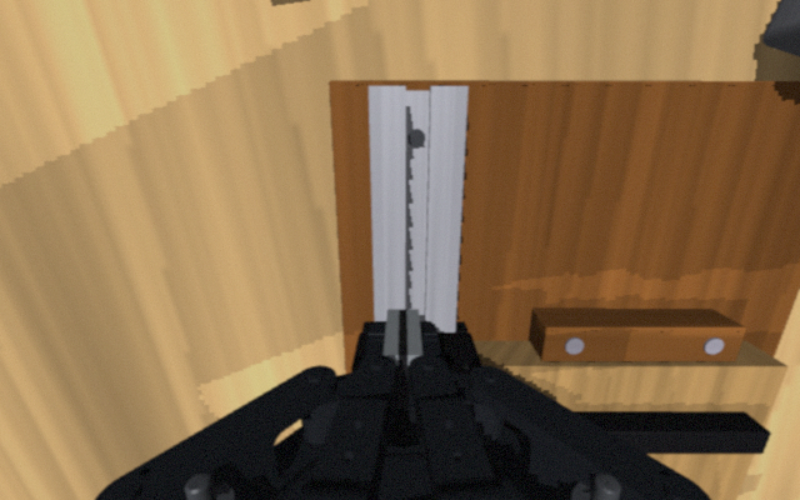

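The fingertips are against the block's back (405,320) and the arm is visible at (690,430), so the fence is being pushed. I'll calibrate the TCP-to-face offset from the arm's front edge at row ~452.

Run:
```python
from j import *
st=js();p=imaging.capture("wrist");T=pose(p,st);im=p["pixels"]
g=cv2.cvtColor(im,6)
print(g[322:375,560].tolist())
for r in (330,345,361.6):
    d=at(p,(560,r),.049,T)[:2]-B;print(r,d@xj,d@yj)
```

```text
t 17.75 jig x -0.1316 y 0.1793 z 0.0648 toolx.yj 1.0 0.0001 [-0.6 -1.5  0.6] [ 0.4   0.57  2.04 -0.    0.53  0.52]
[152, 143, 133, 131, 134, 129, 124, 99, 47, 14, 10, 3, 8, 15, 7, 16, 17, 16, 13, 6, 2, 24, 11, 14, 22, 32, 29, 17, 30, 27, 19, 24, 27, 27, 19, 20, 25, 20, 29, 22, 36, 82, 126, 138, 133, 132, 136, 137, 143, 135, 134, 131, 134]
330 0.011309363792052721 0.13288175260222673
345 0.014222919023894685 0.12161547139098791
361.6 0.017588749282426763 0.10860031046749057
```

Emit:
move_arm:
  steps:
    - [-1.5, 0, 0, 0]
    - [-1.5, 0, 0, 0]
    - [-1.5, 0, 0, 0]
    - [-1.5, 0, 0, 0]
    - [-1, 0, 0, 0]

```text
time_s: 18.22
tcp_pos: [0.4576, 0.1608, 0.0648]
eef_rot: [0.749, 0.663, 0.0, 0.0]
ft_force: [2.2, 4.5, 0.5]
gripper_width: -0.001
```

Emit:
move_arm:
  steps:
    - [-0.7, 0, 0, 0]
    - [-0.4, 0, 0, 0]
    - [-0.4, 0, 0, 0]
    - [0, 0, 0, 0]

```text
time_s: 18.55
tcp_pos: [0.4555, 0.1465, 0.0647]
eef_rot: [0.749, 0.663, -0.0, -0.0]
ft_force: [-0.8, 0.1, -0.9]
gripper_width: 0.0
```

Run:
```python
from j import *
st=js();p=imaging.capture("wrist");T=pose(p,st);g=cv2.cvtColor(p["pixels"],6)
print(g[340:375,560].tolist())
for r in (355,362): d=at(p,(560,r),.049,T)[:2]-B;print(r,d@yj)
cv2.imwrite("pics/w9.png",p["pixels"])
```

```text
t 18.55 jig x -0.1315 y 0.0960 z 0.0647 toolx.yj 1.0 0.0001 [-0.8  0.1 -0.9] [ 0.25  0.54  2.13 -0.    0.47  0.37]
[9, 1, 12, 11, 7, 10, 24, 18, 19, 19, 21, 15, 23, 22, 23, 14, 21, 21, 25, 20, 32, 22, 18, 62, 108, 115, 118, 113, 116, 114, 109, 116, 117, 119, 127]
355 0.030647268758177946
362 0.025085136518637766
```

Emit:
move_arm:
  steps:
    - [-0.5, 0, 0, 0]
    - [-0.4, 0, 0, 0]
    - [-0.4, 0, 0, 0]
    - [-0.2, 0, 0, 0]
    - [0, 0, 0, 0]

```text
time_s: 19.02
tcp_pos: [0.4538, 0.1315, 0.0648]
eef_rot: [0.749, 0.663, -0.0, -0.0]
ft_force: [-0.2, -0.3, -0.1]
gripper_width: -0.001
```

Emit:
move_arm:
  steps:
    - [-0.1, 0, 0, 0]
    - [-0.1, 0, 0, 0]
    - [0, 0, 0, 0]

```text
time_s: 19.27
tcp_pos: [0.4537, 0.1299, 0.0648]
eef_rot: [0.749, 0.663, -0.0, -0.0]
ft_force: [-0.1, -0.3, 0.6]
gripper_width: -0.001
```

```bash
python3 -c "
from j import *
js()"
```

```text
t 19.27 jig x -0.1313 y 0.0794 z 0.0648 toolx.yj 1.0 0.0 [-0.1 -0.3  0.6] [ 0.21  0.53  2.15 -0.    0.46  0.34]
```

Emit:
move_arm:
  steps:
    - [-0.1, 0, 0, 0]
    - [0, 0, 0, 0]

```text
time_s: 19.43
tcp_pos: [0.4536, 0.129, 0.0648]
eef_rot: [0.749, 0.663, -0.0, -0.0]
ft_force: [-0.7, 1.3, -0.1]
gripper_width: -0.001
```

Emit:
move_arm:
  steps:
    - [-0.1, 0, 0, 0]
    - [0, 0, 0, 0]

```text
time_s: 19.6
tcp_pos: [0.4535, 0.128, 0.0648]
eef_rot: [0.749, 0.663, -0.0, -0.0]
ft_force: [0.4, 1.7, -0.6]
gripper_width: 0.002
```

Face is estimated at about 5.7 mm. I'll continue one step at a time.

Emit:
move_arm:
  steps:
    - [-0.1, 0, 0, 0]
    - [0, 0, 0, 0]

```text
time_s: 19.77
tcp_pos: [0.4534, 0.1269, 0.0648]
eef_rot: [0.749, 0.663, -0.0, -0.0]
ft_force: [0.7, 2.1, -0.7]
gripper_width: -0.0
```

Emit:
move_arm:
  steps:
    - [-0.05, 0, 0, 0]
    - [0, 0, 0, 0]

```text
time_s: 19.93
tcp_pos: [0.4533, 0.1265, 0.0648]
eef_rot: [0.749, 0.663, -0.0, -0.0]
ft_force: [-1.0, 2.0, -0.6]
gripper_width: 0.002
```

Emit:
move_arm:
  steps:
    - [-0.05, 0, 0, 0]
    - [0, 0, 0, 0]

```text
time_s: 20.1
tcp_pos: [0.4533, 0.126, 0.0648]
eef_rot: [0.749, 0.663, 0.0, -0.0]
ft_force: [-0.3, 1.8, -1.6]
gripper_width: 0.002
```

Run:
```python
from j import *
st=js();p=imaging.capture("wrist");T=pose(p,st);g=cv2.cvtColor(p["pixels"],6)
print(g[352:372,555].tolist())
for r in (361,364): d=at(p,(555,r),.049,T)[:2]-B;print(r,d@yj)
s=imaging.capture("scene");im=s["pixels"];Ts=pose(s)
f=np.array(B)+.0048*yj
print(proj(s,[*B,.05],Ts),proj(s,[*(B+.03*xj),.049],Ts))
cv2.imwrite("pics/s10.png",np.hstack([cv2.resize(im[170:270,300:400],None,fx=4,fy=4,interpolation=2),cv2.resize(p["pixels"][300:400,520:620],None,fx=4,fy=4,interpolation=2)]))
```

```text
t 20.10 jig x -0.1312 y 0.0755 z 0.0648 toolx.yj 1.0 0.0001 [-0.3  1.8 -1.6] [0.21 0.53 2.15 0.   0.46 0.33]
[15, 18, 13, 24, 9, 22, 25, 18, 25, 18, 30, 51, 72, 84, 76, 85, 77, 78, 62, 46]
361 0.0051064538273618825
364 0.002693438584759602
[328.64813321 213.41812514] [321.53534488 220.84279977]
```

View pics/s10.png

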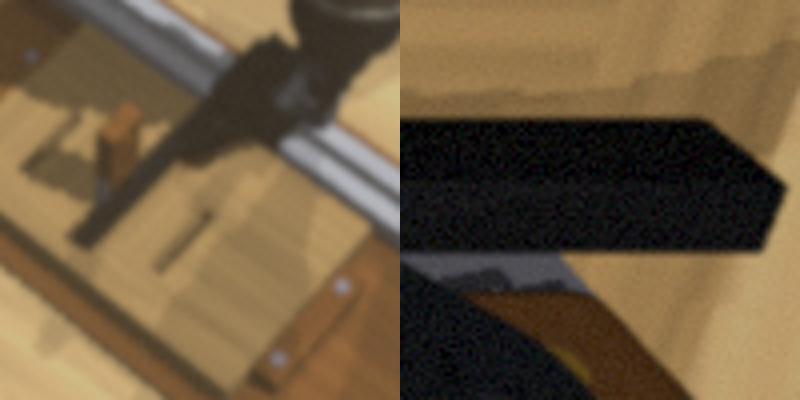

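The arm's front edge (crop row ~250) lies right against the steel blade, and the face is at about 4 mm. I'll take half-millimetre steps until the force rises.

Emit:
move_arm:
  steps:
    - [-0.05, 0, 0, 0]
    - [0, 0, 0, 0]

```text
time_s: 20.37
tcp_pos: [0.4532, 0.1255, 0.0648]
eef_rot: [0.749, 0.663, 0.0, 0.0]
ft_force: [-1.5, 2.7, -0.2]
gripper_width: -0.002
```

Emit:
move_arm:
  steps:
    - [-0.05, 0, 0, 0]
    - [0, 0, 0, 0]

```text
time_s: 20.53
tcp_pos: [0.4532, 0.1253, 0.0648]
eef_rot: [0.749, 0.663, 0.0, -0.0]
ft_force: [-1.3, 8.2, -0.6]
gripper_width: 0.003
```

Contact with the blade (8 N). I'll back off, rise and go over the lever.

Emit:
move_arm:
  steps:
    - [0.5, 0, 0, 0]
    - [1, 0, 0, 0]
    - [0, 0, -3.5, 0]
    - [0, 0, -3.5, 0]
    - [0, 0, -3.5, 0]

```text
time_s: 20.95
tcp_pos: [0.4544, 0.1405, 0.1707]
eef_rot: [0.749, 0.663, -0.001, -0.0]
ft_force: [1.7, 0.2, 0.2]
gripper_width: -0.001
```

Emit:
move_arm:
  steps:
    - [-1.9, 1.4, 0, 0]
    - [-1.9, 1.4, 0, 0]
    - [-1.9, 1.1, 0, 0]
    - [0, 0, 0, 0]
    - [0, 0, 0, 0]

```text
time_s: 21.37
tcp_pos: [0.4872, 0.0784, 0.1699]
eef_rot: [0.749, 0.662, 0.0, 0.0]
ft_force: [-0.3, 0.5, -1.2]
gripper_width: 0.005
```

Run:
```python
from j import *
st=js();p=imaging.capture("wrist");T=pose(p,st);cv2.imwrite("pics/w11.png",cv2.resize(p["pixels"],None,fx=1.25,fy=1.25))
d=[np.array(x["pixel"]).round(1).tolist()+[round(x["p"],2)] for x in imaging.spot_in(p,"cam_tip")];print(d)
for z in (.078,.11):print(proj(p,[*(B-.09*xj+.033*yj),z],T))
```

```text
t 21.37 jig x -0.0918 y 0.0323 z 0.1699 toolx.yj 1.0 0.0016 [-0.3  0.5 -1.2] [ 0.1   0.37  2.03 -0.    0.74  0.22]
[[286.5, 216.5, 0.86]]
[323.89751579 212.40487734]
[324.15130333 228.13116527]
```

No more pictures can be viewed. The network puts the lever at (286,216), in line with my computed y (row ~218). I'll shift 1 cm towards the pin and press down.

Emit:
move_arm:
  steps:
    - [0.1, -1, 1, 0]
    - [0, 0, 1, 0]
    - [0, 0, 1, 0]
    - [0, 0, 0, 0]

```text
time_s: 21.8
tcp_pos: [0.476, 0.0812, 0.1379]
eef_rot: [0.748, 0.663, -0.001, -0.001]
ft_force: [0.3, -0.4, 0.4]
gripper_width: -0.001
```

Emit:
move_arm:
  steps:
    - [0, 0, 0.5, 0]
    - [0, 0, 0.5, 0]
    - [0, 0, 0.5, 0]
    - [0, 0, 0, 0]

```text
time_s: 22.13
tcp_pos: [0.4769, 0.0808, 0.1241]
eef_rot: [0.749, 0.663, -0.0, -0.0]
ft_force: [-1.3, -0.8, -0.1]
gripper_width: -0.0
```

Emit:
move_arm:
  steps:
    - [0, 0, 0.4, 0]
    - [0, 0, 0.4, 0]
    - [0, 0, 0.4, 0]

```text
time_s: 22.38
tcp_pos: [0.4774, 0.0808, 0.1127]
eef_rot: [0.749, 0.663, 0.0, 0.0]
ft_force: [1.0, 0.2, 4.6]
gripper_width: 0.003
```

Emit:
move_arm:
  steps:
    - [0, 0, 0.4, 0]
    - [0, 0, 0.4, 0]
    - [0, 0, 0, 0]

```text
time_s: 22.63
tcp_pos: [0.4767, 0.0808, 0.1041]
eef_rot: [0.749, 0.663, -0.0, -0.0]
ft_force: [0.3, -0.6, -0.4]
gripper_width: -0.001
```

Emit:
move_arm:
  steps:
    - [0, 0, 0.3, 0]
    - [0, 0, 0.3, 0]
    - [0, 0, 0.2, 0]

```text
time_s: 22.88
tcp_pos: [0.4773, 0.0808, 0.0966]
eef_rot: [0.749, 0.663, 0.0, 0.0]
ft_force: [2.4, 0.4, 3.8]
gripper_width: 0.002
```

Emit:
move_arm:
  steps:
    - [0, 0, 0.1, 0]
    - [0, 0, 0, 0]

```text
time_s: 23.05
tcp_pos: [0.4768, 0.0808, 0.0956]
eef_rot: [0.749, 0.663, -0.0, -0.0]
ft_force: [0.8, 0.0, 0.4]
gripper_width: 0.003
```

Emit:
move_arm:
  steps:
    - [0, 0, 0.1, 0]
    - [0, 0, 0, 0]

```text
time_s: 23.22
tcp_pos: [0.4769, 0.0808, 0.0947]
eef_rot: [0.749, 0.663, -0.0, -0.0]
ft_force: [1.2, 0.1, 1.5]
gripper_width: 0.004
```

Emit:
move_arm:
  steps:
    - [0, 0, 0.1, 0]
    - [0, 0, 0, 0]

```text
time_s: 23.38
tcp_pos: [0.4769, 0.0808, 0.0938]
eef_rot: [0.749, 0.663, -0.0, -0.0]
ft_force: [0.6, -0.7, 5.7]
gripper_width: -0.0
```

Emit:
move_arm:
  steps:
    - [0, 0, 0.1, 0]
    - [0, 0, 0, 0]

```text
time_s: 23.55
tcp_pos: [0.4771, 0.0808, 0.0933]
eef_rot: [0.749, 0.663, 0.0, 0.0]
ft_force: [-2.0, -1.3, 18.8]
gripper_width: -0.002
```

Hard stop: the lever is flat (fingertips at ~0.0765). I'll rise and check.

Emit:
move_arm:
  steps:
    - [0, 0, -1, 0]
    - [0, 0, -3, 0]
    - [0, 0, -4, 0]
    - [0, 0, -4, 0]
    - [0, 0, -3, 0]

```text
time_s: 23.97
tcp_pos: [0.4767, 0.0808, 0.2457]
eef_rot: [0.749, 0.663, 0.0, 0.0]
ft_force: [1.7, -0.3, 0.4]
gripper_width: -0.0
```

Emit:
move_arm:
  steps:
    - [3, 1.5, 0, 0]
    - [3, 1.5, 0, 0]
    - [0, 0, 0, 0]
    - [0, 0, 0, 0]

```text
time_s: 24.3
tcp_pos: [0.5141, 0.1378, 0.2428]
eef_rot: [0.748, 0.664, -0.0, -0.0]
ft_force: [-0.4, -0.5, 0.9]
gripper_width: 0.001
```

Run:
```python
from j import *
st=js();p=imaging.capture("wrist");T=pose(p,st);g=cv2.cvtColor(p["pixels"],6).astype(int)
for n in ("cam_tip","fence","feeler_grip","feeler_tip"): print(n,[(np.round(x["pixel"],1).tolist(),round(x["p"],2)) for x in imaging.spot_in(p,n)])
for X in (.028,.035,.04):
    q=proj(p,[*(B+X*xj+.004*yj),.049],T); r=int(round(q[1]));c=int(round(q[0]))
    col=g[r-20:r+15,c];e=r-20+int(np.argmax(np.diff(col[15:])))+15+.5
    print(X,q.round(1),col.tolist(),e,(at(p,(c,e),.049,T)[:2]-B)@yj)
h=proj(p,[*B,.127],T);t=proj(p,[*B,.057],T);print("handle top/bottom expected",h.round(),t.round())
print("flat tip expected",proj(p,[*(B-.084*xj+.033*yj),.078],T).round(), "raised .6",proj(p,[*(B-.099*xj+.033*yj),.113],T).round())
hs=cv2.cvtColor(p["pixels"],40);m=((hs[...,0]<18)&(hs[...,1]>110)&(hs[...,2]>40)&(hs[...,2]<150)).astype('u1')
n,l,s,c=cv2.connectedComponentsWithStats(m)
for i in range(1,n):
    if s[i,4]>250: print(s[i].tolist(),c[i].round())
```

```text
t 24.30 jig x -0.0723 y 0.0945 z 0.2428 toolx.yj 1.0 -0.0017 [-0.4 -0.5  0.9] [0.2  0.32 1.87 0.   0.95 0.32]
cam_tip [([281.8, 242.2], 0.73), ([523.4, 349.5], 0.71)]
fence [([295.9, 239.8], 0.63)]
feeler_grip [([384.3, 277.2], 0.78)]
feeler_tip [([386.3, 275.3], 0.84)]
0.028 [403.3 254.2] [133, 131, 120, 117, 113, 107, 72, 28, 7, 9, 18, 6, 17, 13, 17, 16, 20, 14, 14, 12, 26, 54, 93, 130, 138, 136, 140, 138, 136, 135, 141, 141, 136, 139, 134] 255.5 0.0022733562946523696
0.035 [409.  254.3] [131, 127, 114, 111, 110, 102, 69, 28, 0, 6, 15, 6, 16, 9, 8, 14, 23, 17, 18, 12, 33, 80, 130, 138, 139, 140, 141, 143, 141, 142, 139, 139, 139, 141, 140] 255.5 0.0022992381684604395
0.04 [413.1 254.3] [132, 125, 119, 122, 122, 109, 72, 33, 7, 15, 13, 8, 23, 16, 24, 9, 19, 18, 24, 13, 35, 80, 128, 136, 139, 135, 135, 135, 135, 136, 139, 132, 135, 134, 133] 255.5 0.0023164917276553686
handle top/bottom expected [395. 296.] [382. 260.]
flat tip expected [311. 243.] raised .6 [295. 258.]
[235, 0, 27, 212, 2518] [248.  98.]
[291, 0, 186, 312, 23927] [379.  76.]
[354, 191, 47, 25, 252] [376. 207.]
[318, 213, 33, 28, 273] [336. 228.]
[342, 255, 71, 47, 1302] [383. 277.]
[253, 258, 15, 39, 341] [261. 276.]
[605, 274, 35, 126, 2095] [628. 359.]
[316, 326, 13, 25, 258] [322. 339.]
```

```bash
python3 -c "
from workcell import order
print(order.job_done())"
```

```text
the job is handed in; nothing more can be done
None
```

I handed the job in at about 24 s: the feeler stands in the middle slot (B), the fence is up against its blade and the cam lever is pressed flat. The job call gives no verdict.

- **Slots:** C, the last slot, jammed at about 11 mm. B took the feeler to its floor, 24 mm down with a light 10 N touch, and I left it standing there. I did not try A.
- **Fence:** I pushed it until I felt the blade, at about 8 N including drag.
- **Lever:** I pressed it until it hit a hard stop, with a final push of about 19 N.

**Last checks:**
- The feeler's handle was about 4 pixels from where it should be if upright in B.
- The fence face came out 2.3 to 3.5 mm from B's centre. A touching blade should give about 3.3 to 4.7 mm, and the measurement is good to about 1 to 2 mm, so this is just consistent.
- The network spotted the lever near its expected flat position, but that does not fix its angle. I judge it flat from the hard stop and the fingertip height of 76.5 mm.
- The gripper was well clear of everything at hand-in.

**Doubts:**
- In slot C I sent three 1 mm steps together and the wrist reached 29 N before I backed off. That is more push than the roughly 20 N the task allows for, so the forced-feeler limit may have been passed.
- The 12-picture limit ran out before the lever press, so the final state was checked only by measurement and force. I did not recheck the bystanders at the end.

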